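# Take the fill cap off the gearmotor

### The arm

A 7-joint arm with a two-finger parallel gripper is mounted at the origin on the work surface. World frame = base frame: x ahead of the robot, y to its left, z up, the work surface at z = 0. Lengths are in m, angles in degrees, forces in N, time in s.
With the tool pointing down it reaches from about 0.425 to 0.875 m from the base axis. Payload 4.7 kg.
Tool frame: the origin (TCP) lies midway between the tips of the shut fingers; the grasp point (between the pads) lies env.grip_point_offset behind it (env.grip_point_offset is the distance from the TCP to the grasp point, in m); x points along the fingers, y is the direction in which the jaws open and shut, and the axes are right-handed (so a half turn about x gives the same grasp; the last joint's range is limited). The gripper opens to 87 mm and grips with 3 to 60 N. Pads are 19 mm wide; open, the fingers measure 117 mm over their backs; the gripper's body (75 mm by 190 mm) begins 51 mm behind the grasp point.
Start: joints at [74.834, 18.392, -4.016, 83.108, 1.295, 78.541, -3.26], TCP at [0.179, -0.625, 0.223] pointing down, gripper open.
Joint ranges: [-163.93, 163.93], [-17.29, 119.83], [-79.2, 71.16], [3.27, 140.29], [-89.18, 269.18], [5.43, 117.66], [-154.24, 154.24]. Speed limits (degrees/s): [147.25, 147.25, 180, 180, 180, 180, 180].

### API

Orientations are given as [roll, pitch, yaw] about the fixed x, y, z axes, in that order (R = Rz(yaw) Ry(pitch) Rx(roll)).
In Python, from cell import readout, read_camera, camera_params, sign_off, spot_in, pinpoint, env gives the robot as it stands.
- The arm moves only by the shell command python3 -m pendant 'ROWS' [OPENING] [FORCE]. ROWS is a JSON object of lists of equal length, an entry for each row: "xyz": the shift along the world's x, y, z in m, a list of three; "turn": the turn about the world's z in rad. A call has 1 to 10 rows; each row shifts and turns the pose as measured when the row begins; what a row does not reach is not made up. A row lasts 1/8 s, in which the tool goes at most 62.5 mm and 10.7 degrees, less where a joint would pass 70% of its speed; a pose out of reach is approached as far as the arm can. A call is refused whole if a number of a shift passes 0.0625 or a number of a turn 0.188, either way. A call with a gripper value outside its range is refused whole. OPENING is the opening, from 0 (shut) to 1 (fully open), set as the call begins (- or left out, the last holds). The fingers move at their own pace and stop on an object; FORCE is the grip in N (left out, the last holds). Time passes only in rows, so rows that do not move let the fingers close. It gives the time, the measured TCP pose, the force and the opening at its end, in the units of the state.
- readout.get_obs(): the state, without advancing time (a new reading comes with each control period).
- read_camera(name): name is "scene" or "top"; returns the picture (480x640x3 uint8, red, green, blue); there is no depth.
- camera_params(name): a dict with "fx", "fy", "cx", "cy" (pixels), "rvec" (rotation vector, rad) and "tvec" (3), from world to camera coordinates, as OpenCV has them. Camera axes: x right, y down, z forward; pixel columns grow to the right and rows downward; lengths in m; the calibration is good to about 2 mm. A picture is of the moment at which its call begins. camera_params takes no time and is no camera call.
- sign_off(): hands the job in, once; it reports no verdict.
Trained networks look in the newest picture that a camera, given by its name, has taken for a name from the list of things; names that differ only in an ending like _2 or _b are one class to them, and where a whole thing is asked for, a point or a joint stands for the part that bears it (a point fixed in the world has none). Each returns a list of dicts, best first, with "score" (0 to 1); they miss things now and then, are a little off and sometimes report something else, mostly with a low value. They report only what shows in the picture. A call takes as long as a camera call. They do not tell look-alikes from the thing itself.
- spot_in(camera, name): "at" ([x, y, z] in m, in the coordinates of the camera as it stood for that picture, good to about 4 mm: the middle of the surface that is visible of it).
- pinpoint(camera, name): "at" ([x, y, z] in m, in the coordinates of the camera as it stood for that picture, good to about 4 mm: a listed point, or the origin of a listed thing).
The state is a dict: "time_s": time; "qpos": joint angles; "joint_velocities": joint speeds; "effort": joint torques, N m; "tool_pos": TCP position; "tool_rot": TCP orientation; "force": force on the tool from outside, world axes, zero at the start; "wrist_torque": the same for the moment, N m; "grip_width": finger opening in m.
Only numpy, scipy, OpenCV 4.12 (cv2) and the standard library are available. Lean on these libraries where they do the work, as an engineer would, in place of code of your own. Each camera call takes 0.05 s, during which the arm holds its last target.

### The job

Unscrew the winged fill cap of the gearmotor by turning it a quarter turn anticlockwise, lift it straight out, and stand it upright, wing up, in the round steel dish. Let go of it there, and do not knock over the white jar.

Things in the scene. Friction and masses are not known exactly. Their poses are not given: they have to be found in the camera images.
- cap_grip (a point): Centre of the upright wing of the loose dark steel fill cap (110 to 230 g), the only winged cap. In mm: wing 46 long (x), 16 thick (y), 38 tall (z up). Below it a flange 52 across, 7 thick, underside 26 below this point; then a plug 28 across with two lugs in line with the wing; its foot, on which the cap stands stably, is 42 below this point. It turns easily, does not rise by itself.
- fill_port (a point): Centre of the top face (flange seat) of the 56 mm collar, 118 mm above the bench, on the fixed gearmotor. x points along the black motor, z up. The cap starts with its wing 0 to 11 degrees anticlockwise of x, locked. It lifts straight out when the wing is 65 to 115 degrees anticlockwise of x; stops at -4 and 118. The foot must rise 16 mm to be out. The low round breather beside it is fixed.
- dish_in (a point): Centre of the inner floor (4 mm above the bench) of the round shallow steel dish, fixed to the bench: 118 mm across inside, rim 18 mm above the bench, open at the top. It stands to one side of the gearmotor; on the other side is a square grey plastic bin of bolts, 110 mm wide.
- jar: Closed white jar with a black lid, 64 mm across and 75 mm tall, standing loose on the bench; origin at the centre of its underside, z up.
There are look-alikes about, which are no part of the job. Leave any pink or red look-alike of the part that bears cap_grip alone.

How it is judged (in metres and radians):
On the way, in this order (a step that is already met when the one before it is completed fails the run):
1. the cap has been turned well round while still seated in its collar (angle between the x axis of cap_grip and the x axis of fill_port, either way round above 0.8 rad and z of cap_grip in the frame of fill_port below 0.034 m and horizontal distance between cap_grip and fill_port below 0.012 m), for 0.05 s.
2. the cap has been lifted clear of the collar (z of cap_grip in the frame of fill_port above 0.05 m), for 0.1 s.
At the end, for the whole second after the job is handed in: The cap stands upright (within 15 degrees) on the floor of the round dish, its axis within 55 mm of the dish's centre, let go (horizontal distance between cap_grip and dish_in below 0.055 m and z of cap_grip in the frame of dish_in below 0.052 m and angle between cap_grip's own z axis and vertical below 0.26 rad); the robot touches nothing.
It fails at once if the jar is knocked over (angle between jar's own z axis and vertical above 0.5 rad).
It also fails if it takes over 42 s, if anything falls off the work surface, if the arm or the gripper's body presses on something with over 40 N, if the wrist force passes 120 N, or if a joint passes its speed limit or range.

## Working session

There is one attempt and no reset: what is moved stays moved. The work goes in short steps, Python scripts to look and compute and a shell command to move; the robot and the scene stay as the last step left them, time stands still between calls to the robot, and variables do not carry over. Pictures are saved under pics/ and viewed, and the job is handed in when it is done.

```bash
mkdir -p pics; ls
cat > h.py <<'E'
import numpy as np, cv2
from cell import readout, read_camera, camera_params, sign_off, spot_in, pinpoint, env
def cam(n):
    p=camera_params(n); R=cv2.Rodrigues(np.array(p['rvec'],float))[0]; t=np.array(p['tvec'],float).ravel()
    K=np.array([[p['fx'],0,p['cx']],[0,p['fy'],p['cy']],[0,0,1]]); return K,R,t
def toworld(n,at):
    K,R,t=cam(n); return R.T@(np.array(at)-t)
def proj(n,P):
    K,R,t=cam(n); c=R@np.array(P)+t; q=K@c; return q[:2]/q[2]
def ray(n,u,v,z):
    K,R,t=cam(n); d=R.T@np.linalg.inv(K)@np.array([u,v,1.]); o=-R.T@t; return o+d*(z-o[2])/d[2]
def save(n,f,im=None):
    im=read_camera(n) if im is None else im; cv2.imwrite(f,im[:,:,::-1]); return im
E
python3 - <<'E'
from h import *
np.set_printoptions(precision=4,suppress=True)
o=readout.get_obs(); print(o['time_s'],o['tool_pos'],o['tool_rot'],o['force'],o['grip_width'],env.grip_point_offset)
for n in ('scene','top'):
    save(n,f'pics/{n}0.png')
    for nm in ('cap_grip','fill_port','dish_in','jar'):
        for d in pinpoint(n,nm): 
            w=toworld(n,d['at']); print(n,nm,round(d['score'],2),w,proj(n,w))
E
```

```text
pics
0.0 [ 0.1787 -0.6244  0.2215] [-87.4159  89.8926 108.5608] [ 0.7702 -0.9974 -0.4816] 0.08692207033920205 0.0187
scene cap_grip 0.85 [ 0.4018 -0.1309  0.0425] [265.5908 214.154 ]
scene cap_grip 0.72 [0.5268 0.0887 0.0437] [366.4419 257.927 ]
scene cap_grip 0.65 [ 0.5477 -0.0779  0.1447] [281.7166 231.1756]
scene fill_port 0.86 [ 0.5465 -0.0767  0.1104] [283.5313 242.7555]
scene dish_in 0.72 [ 0.4302  0.286  -0.0001] [451.3521 238.3054]
scene jar 0.69 [0.4295 0.2862 0.001 ] [451.4914 237.7224]
top cap_grip 0.8 [0.5225 0.0868 0.0425] [266.0449 253.5378]
top cap_grip 0.73 [ 0.5438 -0.0789  0.1444] [335.883  239.8933]
top cap_grip 0.73 [ 0.4019 -0.1343  0.0403] [357.3519 301.6005]
top cap_grip 0.17 [0.4324 0.2803 0.0023] [190.2885 291.7524]
top fill_port 0.57 [ 0.5451 -0.0793  0.1169] [335.3121 240.4715]
top dish_in 0.73 [0.43   0.2841 0.0032] [188.6561 292.7628]
top jar 0.81 [ 0.7066  0.3318 -0.0019] [171.3297 184.684 ]
```

View pics/scene0.png

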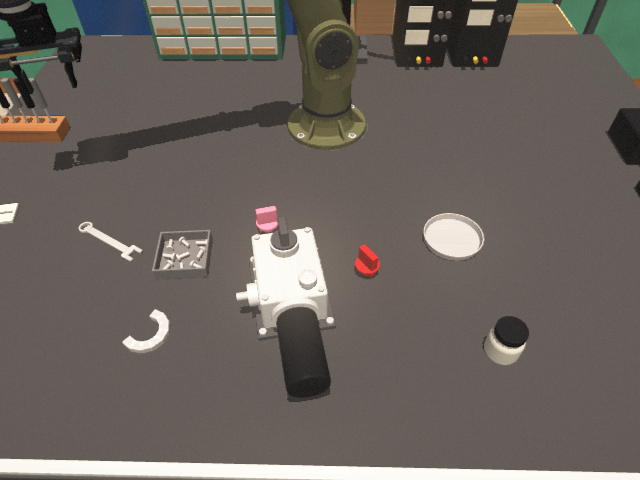

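View pics/top0.png

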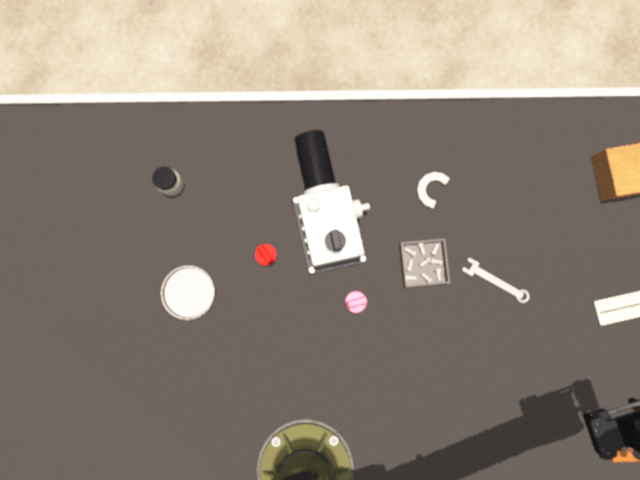

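Candidates for the cap: the dark one on the gearmotor at top (336,240) / scene (283,232); a pink one at top (356,302) / scene (266,218); a red one at top (266,254) / scene (367,260). The dark steel one, about 145 mm up over fill_port, fits the description. The breather at top (313,205) is the low round one. Next I'll take a close crop.

Run:
```python
from h import *
np.set_printoptions(precision=4,suppress=True)
a=cv2.imread('pics/top0.png')[170:290,280:400]; b=cv2.imread('pics/scene0.png')[200:300,235:335]
cv2.imwrite('pics/crop0.png',np.hstack([cv2.resize(a,(400,400),interpolation=cv2.INTER_CUBIC),cv2.resize(b,(400,400),interpolation=cv2.INTER_CUBIC)]))
# motor axis (z about 0.07): ends in top
for z in (0.05,0.08):
    p=ray('top',310,137,z); q=ray('top',321,186,z); print(z,p,q,np.degrees(np.arctan2(*(p-q)[[1,0]])))
im=cv2.imread('pics/top0.png')
print(cam('top')[0][0,0], -cam('top')[1].T@cam('top')[2], -cam('scene')[1].T@cam('scene')[2])
```

```text
0.05 [ 0.8115 -0.0256  0.05  ] [ 0.687  -0.0507  0.05  ] 11.420342435510047
0.08 [ 0.8024 -0.0252  0.08  ] [ 0.6809 -0.0497  0.08  ] 11.420342435510035
507.485189787017 [ 0.4361 -0.0103  1.2844] [1.1675 0.0084 0.8145]
```

View pics/crop0.png

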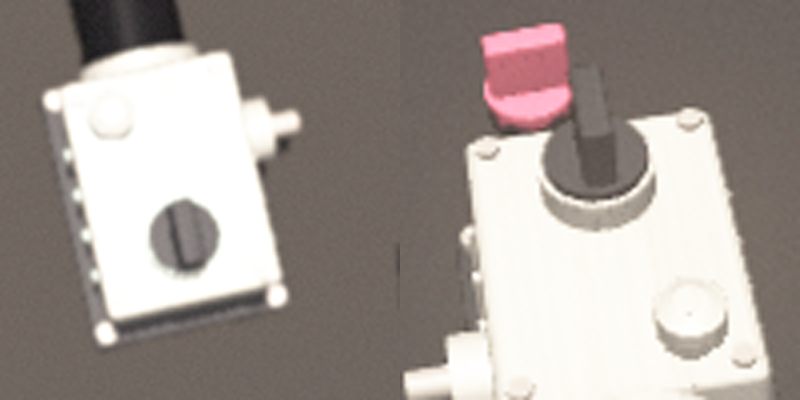

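Run:
```python
from h import *
from scipy.spatial.transform import Rotation as Ro
np.set_printoptions(precision=4,suppress=True)
o=readout.get_obs(); print(o['time_s']); print(Ro.from_euler('xyz',o['tool_rot'],degrees=True).as_matrix())
im=np.concatenate
a=cv2.imread('pics/top0.png')[215:265,310:360]; b=cv2.imread('pics/scene0.png')[210:260,258:308]
g=lambda c:cv2.convertScaleAbs(c,alpha=2,beta=-40)
out=np.hstack([cv2.resize(g(x),(400,400),interpolation=cv2.INTER_CUBIC) for x in (a,b)])
cv2.imwrite('pics/crop1.png',out)
# overlay candidates: wing top-outline for various yaw
P=np.array([0.545,-0.0785,0.144])
for n in('top','scene'):
  for yaw in (10,15,20,25):
    Rz=Ro.from_euler('z',yaw,degrees=True).as_matrix()
    print(n,yaw,[np.round(proj(n,P+Rz@np.array([sx*.023,sy*.008,.019])),1).tolist() for sx,sy in((1,1),(1,-1),(-1,-1),(-1,1))])
```

```text
0.5
[[-0.      0.2753 -0.9614]
 [-0.0001 -0.9614 -0.2753]
 [-1.      0.      0.0001]]
top 10 [[330.6, 229.1], [337.7, 227.8], [341.7, 248.0], [334.6, 249.4]]
top 15 [[329.8, 229.7], [336.7, 227.7], [342.5, 247.5], [335.6, 249.5]]
top 20 [[329.1, 230.2], [335.8, 227.7], [343.3, 246.9], [336.5, 249.5]]
top 25 [[328.4, 230.9], [334.8, 227.8], [344.0, 246.3], [337.5, 249.4]]
scene 10 [[286.5, 231.9], [277.8, 232.9], [275.4, 215.2], [283.8, 214.2]]
scene 15 [[287.6, 231.4], [279.0, 233.0], [274.4, 215.6], [282.7, 214.1]]
scene 20 [[288.5, 230.9], [280.1, 233.0], [273.4, 216.0], [281.6, 214.1]]
scene 25 [[289.5, 230.4], [281.3, 233.0], [272.5, 216.6], [280.5, 214.1]]
```

View pics/crop1.png

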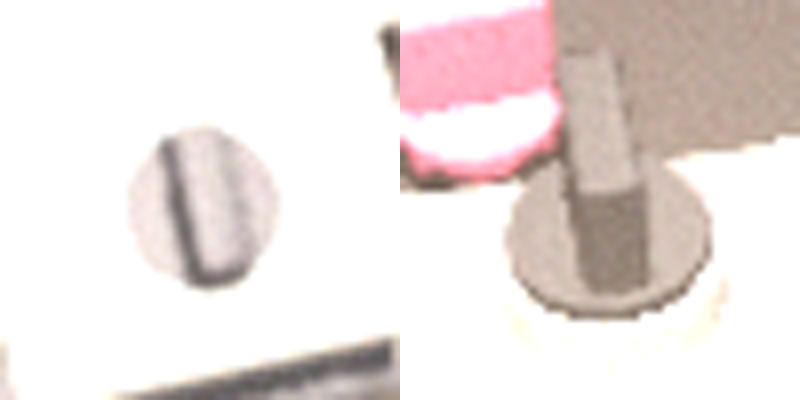

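```bash
cat > fit.py <<'E'
from h import *
from scipy.optimize import minimize
from scipy.spatial.transform import Rotation as Ro
np.set_printoptions(precision=4,suppress=True)
S=8
def sil(n,x,y,yaw,z0,box,only=None):
    u0,v0,w,h=box; c,s=np.cos(yaw),np.sin(yaw); m=np.zeros((h*S,w*S),np.uint8)
    a=np.linspace(0,2*np.pi,60)
    fl=[[x+.026*np.cos(t),y+.026*np.sin(t),z0+z] for z in(0,.007) for t in a]
    wg=[[x+c*i*.023-s*j*.008,y+s*i*.023+c*j*.008,z0+.026+k*.019] for i in(-1,1) for j in(-1,1) for k in(-1,1)]
    for b in (fl,wg):
        p=np.array([proj(n,q) for q in b]); p=((p-[u0,v0]+.5)*S).astype(np.float32)
        cv2.fillConvexPoly(m,np.round(cv2.convexHull(p)).astype(np.int32),1)
    return cv2.resize(m.astype(np.float32),(w,h),interpolation=cv2.INTER_AREA)
E
python3 - <<'E'
from fit import *
K=None
boxes={'top':(318,222,36,36),'scene':(258,222,50,36)}
ims={}
for n,(u,v,w,h) in boxes.items():
    g=cv2.imread(f'pics/{n}0.png')[v:v+h,u:u+w].astype(float)
    g=g.mean(2) ; print(n,np.percentile(g,[5,25,50,75,95]))
    if n=='scene': g[:14,:18]=np.nan  # pink
    ims[n]=g
g=ims['top']; dark=np.percentile(g,10); br=np.percentile(g,90)
t=np.clip((br-g)/(br-dark),0,1)
def cost(p,n='top'):
    m=sil('top',p[0],p[1],p[2],.118,boxes['top']); return ((m-t)**2).sum()
best=None
for yaw in np.radians([6,10,14,18]):
    r=minimize(cost,[.545,-.0785,yaw],method='Nelder-Mead',options=dict(initial_simplex=[[.545,-.0785,yaw],[.55,-.0785,yaw],[.545,-.0735,yaw],[.545,-.0785,yaw+.1]],xatol=1e-4,fatol=1e-3))
    print(r.x,np.degrees(r.x[2]),r.fun)
# overlays
for P in ([.545,-.0785,np.radians(12)],r.x):
    print([np.round(proj(n,[P[0],P[1],.125]),1) for n in boxes])
g=cv2.imread('pics/scene0.png').astype(float).mean(2)
for v in range(226,252,2): print(v,g[v,268:300].astype(int))
E
```

```text
top [113.5  155.25 255.   255.   255.  ]
scene [ 87.     115.3333 166.8333 248.     249.6667]Traceback (most recent call last):
  File "<stdin>", line 16, in <module>
    res = _minimize_neldermead(fun, x0, args, callback, bounds=bounds,
                               **options)
    fxcc = func(xcc)
    fx = function(np.copy(x), *(wrapper_args + args))
  File "<stdin>", line 13, in cost
  File "fit.py", line 12, in sil
    p=np.array([proj(n,q) for q in b]); p=((p-[u0,v0]+.5)*S).astype(np.float32)
                ~~~~^^^^^
  File "h.py", line 9, in proj
    K,R,t=cam(n); c=R@np.array(P)+t; q=K@c; return q[:2]/q[2]
          ~~~^^^
  File "h.py", line 4, in cam
    p=camera_params(n); R=cv2.Rodrigues(np.array(p['rvec'],float))[0]; t=np.array(p['tvec'],float).ravel()
ValueError: time passes only in moves, steps and waits
```

```bash
python3 - <<'E'
s=open('h.py').read()
s=s.replace("def cam(n):","import functools\n@functools.lru_cache(None)\ndef cam(n):")
open('h.py','w').write(s)
E
cat > run1.py <<'E'
from fit import *
bx=(318,222,36,36); u,v,w,h=bx
g=cv2.imread('pics/top0.png')[v:v+h,u:u+w].astype(float).mean(2)
t=np.clip((250-g)/(250-160),0,1)
cost=lambda p:((sil('top',p[0],p[1],p[2],.118,bx)-t)**2).sum()
for yaw in np.radians([6,14,22]):
    r=minimize(cost,[.545,-.0785,yaw],method='Nelder-Mead',options=dict(initial_simplex=[[.545,-.0785,yaw],[.55,-.0785,yaw],[.545,-.0735,yaw],[.545,-.0785,yaw+.1]],xatol=1e-4,fatol=1e-3))
    print('top',r.x,np.degrees(r.x[2]),r.fun)
# scene: flange's lower rim only
bx2=(266,236,36,16); u,v,w,h=bx2
g=cv2.imread('pics/scene0.png')[v:v+h,u:u+w].astype(float).mean(2)
t2=np.clip((235-g)/(235-150),0,1)
cost2=lambda p:((sil('scene',p[0],p[1],.2,.118,bx2)-t2)**2).sum()
r2=minimize(cost2,[.545,-.0785],method='Nelder-Mead',options=dict(initial_simplex=[[.545,-.0785],[.55,-.0785],[.545,-.0735]],xatol=1e-4,fatol=1e-3))
print('scene',r2.x,r2.fun)
for n in('top','scene'):
    im=cv2.imread(f'pics/{n}0.png'); c=proj(n,[.545,-.0785,.14]).round().astype(int)
    k=im[c[1]-25:c[1]+25,c[0]-25:c[0]+25]; k=cv2.resize(k,(400,400),interpolation=cv2.INTER_NEAREST)
    x,y=(r.x[:2]+r2.x)/2; yw=r.x[2]
    cc,s=np.cos(yw),np.sin(yw)
    pts=[[x+cc*i*.023-s*j*.008,y+s*i*.023+cc*j*.008,.163] for i,j in((1,1),(1,-1),(-1,-1),(-1,1))]
    q=[((proj(n,p)-c+25.5)*8).astype(int) for p in pts]; cv2.polylines(k,[np.array(q)],True,(0,255,0),1)
    q=[((proj(n,[x+.026*np.cos(a),y+.026*np.sin(a),.125])-c+25.5)*8).astype(int) for a in np.linspace(0,6.28,50)]; cv2.polylines(k,[np.array(q)],True,(255,255,0),1)
    globals()['k'+n]=k
cv2.imwrite('pics/ov1.png',np.hstack([ktop,kscene]))
E
python3 run1.py
```

```text
top [ 0.543  -0.0774  0.2112] 12.099737706591926 22.227433958118997
top [ 0.5431 -0.0774  0.3322] 19.034655894013955 22.13011046274863
top [ 0.5435 -0.0774  0.4741] 27.162773731770386 22.564523440179183
scene [ 0.5453 -0.0765] 47.954752393910994
```

View pics/ov1.png

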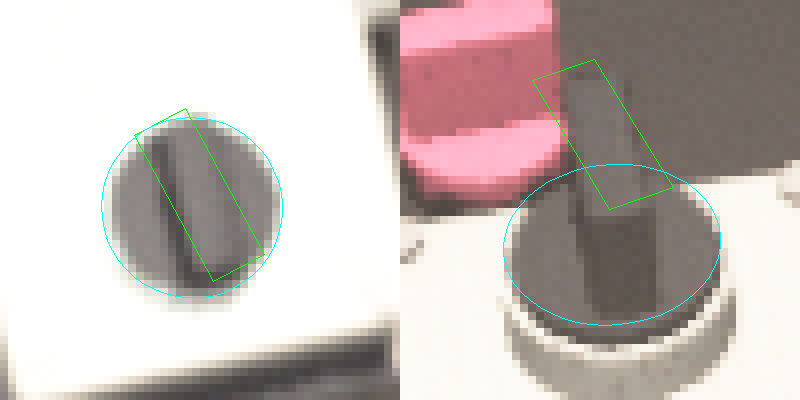

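The crop confirms that the dark winged cap sits on the white collar, with the wing nearly along the motor: wing yaw about 12°, centre about (0.544, -0.077, 0.144). The jaw axis is at 106°, so I need a turn of about -4°. I'm moving above it.

```bash
python3 -m pendant '{"xyz":[[0.03,0.045,0],[0.03,0.045,0],[0.03,0.045,0],[0.03,0.045,0],[0.03,0.045,0],[0.03,0.045,0],[0.03,0.045,0],[0.03,0.045,0],[0.03,0.045,0],[0.03,0.045,0]],"turn":[-0.07,0,0,0,0,0,0,0,0,0]}' 1 10
```

```text
time_s: 1.75
tool_pos: [0.4825, -0.1644, 0.2242]
tool_rot: [103.2, 89.5, -65.6]
force: [1.1, -0.3, 0.3]
grip_width: 0.0867
```

```bash
python3 -m pendant '{"xyz":[[0.031,0.043,0],[0.03,0.04,0],[0,0,0]],"turn":[0,0,0]}'
python3 - <<'E'
from h import *
from scipy.spatial.transform import Rotation as Ro
np.set_printoptions(precision=4,suppress=True)
o=readout.get_obs(); M=Ro.from_euler('xyz',o['tool_rot'],degrees=True).as_matrix()
print(o['tool_pos'],np.degrees(np.arctan2(M[1,1],M[0,1])),M[:,0],o['qpos'],o['force'])
save('scene','pics/scene1.png');
a=cv2.imread('pics/scene1.png')[150:300,200:350]; cv2.imwrite('pics/s1c.png',cv2.resize(a,(600,600),interpolation=cv2.INTER_CUBIC))
E
```

```text
time_s: 2.12
tool_pos: [0.547, -0.073, 0.2254]
tool_rot: [126.9, 89.5, -41.5]
force: [0.8, 0.1, 0.2]
grip_width: 0.0873
[ 0.547  -0.073   0.2254] -78.33356526044155 [ 0.0068 -0.006  -1.    ] [ 36.3757   8.3406 -34.7256  96.4011   5.2163  76.3819 -77.5947] [0.7531 0.1171 0.2216]
```

View pics/s1c.png

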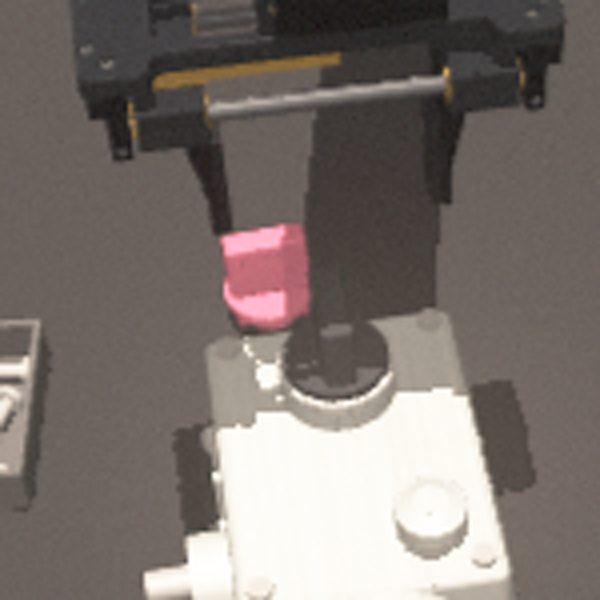

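```bash
python3 -m pendant '{"xyz":[[-0.003,-0.0045,-0.03],[0,0,-0.03],[0,0,-0.02],[0,0,-0.006],[0,0,0]],"turn":[0,0,0,0,0]}'
```

```text
time_s: 2.8
tool_pos: [0.5406, -0.089, 0.1381]
tool_rot: [103.0, 89.2, -66.1]
force: [-0.1, -0.3, 0.1]
grip_width: 0.0872
```

```bash
python3 -m pendant '{"xyz":[[0.0035,0.0115,-0.004],[0,0,0],[0,0,-0.002],[0,0,0]],"turn":[0,0,0,0]}'
python3 - <<'E'
from h import *
from scipy.spatial.transform import Rotation as Ro
np.set_printoptions(precision=4,suppress=True)
o=readout.get_obs(); M=Ro.from_euler('xyz',o['tool_rot'],degrees=True).as_matrix()
print(o['tool_pos'],np.degrees(np.arctan2(M[1,1],M[0,1])),M[:,0],o['joint_velocities'],o['force'])
E
```

```text
time_s: 3.3
tool_pos: [0.5458, -0.0769, 0.1343]
tool_rot: [113.4, 89.0, -55.7]
force: [-0.3, -0.4, 0.3]
grip_width: 0.0871
[ 0.5458 -0.0769  0.1343] -79.13595120063475 [ 0.01   -0.0146 -0.9998] [-0.0235 -0.1636 -0.0136 -0.4207  0.2104  0.0354  0.0019] [-0.3462 -0.4237  0.3326]
```

```bash
python3 -m pendant '{"xyz":[[-0.0015,0,-0.004],[0,0,0]],"turn":[0,0]}'; python3 -m pendant '{"xyz":[[0,0,0],[0,0,0],[0,0,0],[0,0,0],[0,0,0],[0,0,0]],"turn":[0,0,0,0,0,0]}' 0 8;  python3 - <<'E'
from h import *
save('scene','pics/scene2.png')
a=cv2.imread('pics/scene2.png')[150:300,200:350]; cv2.imwrite('pics/s2c.png',cv2.resize(a,(600,600),interpolation=cv2.INTER_CUBIC))
E
```

```text
time_s: 3.55
tool_pos: [0.5442, -0.0771, 0.1301]
tool_rot: [113.2, 89.0, -55.9]
force: [-0.7, 0.6, 0.3]
grip_width: 0.0871
time_s: 4.3
tool_pos: [0.5443, -0.0773, 0.1301]
tool_rot: [113.6, 89.0, -55.6]
force: [-0.4, -0.2, 0.5]
grip_width: 0.0348
```

View pics/s2c.png

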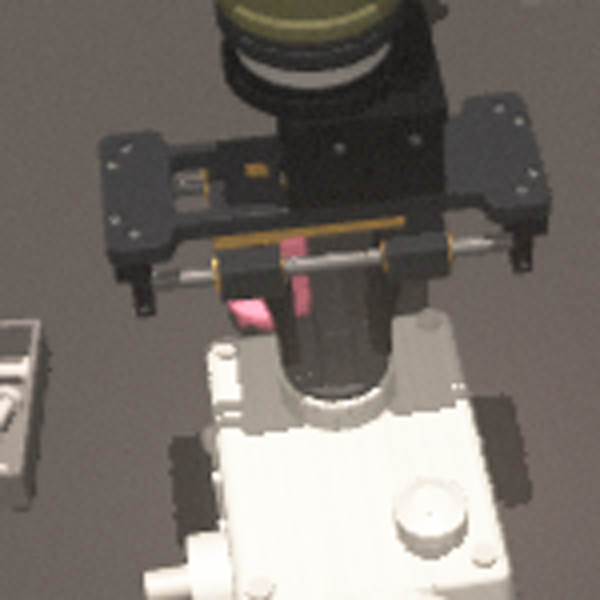

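The fingers straddle the wing at the cap, at crop (335,340), and are still closing (35 mm). I'll keep closing.

```bash
python3 -m pendant '{"xyz":[[0,0,0],[0,0,0],[0,0,0],[0,0,0]],"turn":[0,0,0,0]}' 0 8
```

```text
time_s: 4.85
tool_pos: [0.5443, -0.0773, 0.1302]
tool_rot: [113.5, 89.0, -55.7]
force: [0.5, 1.3, 1.2]
grip_width: 0.0159
```

```bash
cat > st.py <<'E'
from h import *
from scipy.spatial.transform import Rotation as Ro
np.set_printoptions(precision=4,suppress=True)
o=readout.get_obs(); M=Ro.from_euler('xyz',o['tool_rot'],degrees=True).as_matrix()
print(o['tool_pos'],'jaw',np.degrees(np.arctan2(M[1,1],M[0,1]))+180,'F',o['force'],'T',o['wrist_torque'],'w',o['grip_width'],'q',o['qpos'])
E
python3 -m pendant '{"xyz":[[0,0,0],[0,0,0],[0,0,0],[0,0,0],[0,0,0]],"turn":[0,0.1,0.12,0.12,0]}' 0 18; python3 st.py
```

```text
time_s: 5.48
tool_pos: [0.5452, -0.0767, 0.1303]
tool_rot: [119.5, 88.9, -29.7]
force: [-0.5, 0.2, 0.4]
grip_width: 0.0161
[ 0.5452 -0.0767  0.1303] jaw 120.86031831901862 F [-0.5077  0.237   0.4227] T [-0.0206  0.1438  0.0014] w 0.01605835798598806 q [ 37.6944  12.3646 -36.4759 103.9057   8.6069  65.3748 -60.7574]
```

```bash
python3 -m pendant '{"xyz":[[0,0,0],[0,0,0],[0,0,0],[0,0,0],[0,0,0],[0,0,0],[0,0,0]],"turn":[0.15,0.15,0.15,0.15,0.15,0,0]}'; python3 st.py
```

```text
time_s: 6.35
tool_pos: [0.5456, -0.077, 0.1303]
tool_rot: [119.3, 88.9, 13.3]
force: [-0.8, 0.5, -0.8]
grip_width: 0.0155
[ 0.5456 -0.077   0.1303] jaw 164.03786736815664 F [-0.7564  0.4636 -0.784 ] T [-0.0031  0.0293 -0.0137] w 0.01553656737494067 q [ 42.723   13.2845 -41.6632 103.7454   9.3407  65.4354 -17.8728]
```

```bash
python3 -m pendant '{"xyz":[[0,0,0],[0,0,0],[0,0,0],[0,0,0],[0,0,0],[0,0,0]],"turn":[0.14,0.14,0.14,0.05,0,0]}'; python3 st.py;  python3 - <<'E'
from h import *
save('scene','pics/scene3.png')
a=cv2.imread('pics/scene3.png')[150:300,200:350]; cv2.imwrite('pics/s3c.png',cv2.resize(a,(600,600),interpolation=cv2.INTER_CUBIC))
E
```

```text
time_s: 7.1
tool_pos: [0.5459, -0.0767, 0.1304]
tool_rot: [117.1, 88.9, 38.0]
force: [0.8, -0.5, -0.2]
grip_width: 0.0159
[ 0.5459 -0.0767  0.1304] jaw 190.90758577193785 F [ 0.7853 -0.5245 -0.152 ] T [-0.0583 -0.0889  0.0588] w 0.015891743489624514 q [ 45.8674  14.2957 -45.2291 103.3899  10.2692  65.8871   8.3699]
```

View pics/s3c.png

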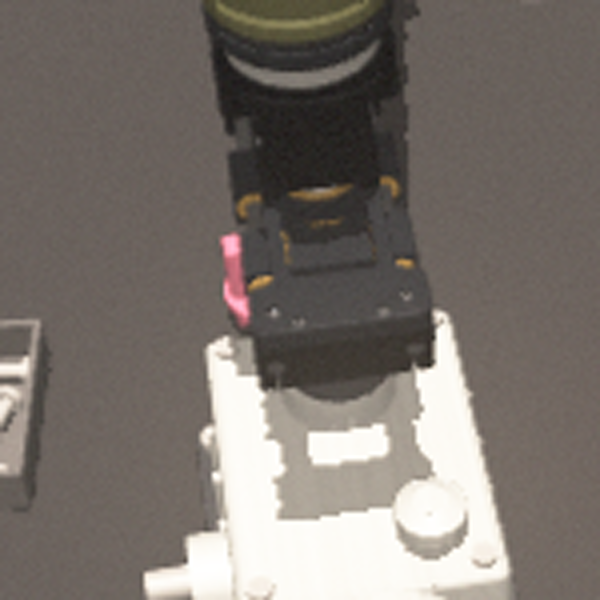

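The gripper has turned about 90° with the width unchanged at 16 mm and negligible forces. Now I'll lift gently.

```bash
python3 -m pendant '{"xyz":[[0,0,0.006],[0,0,0.006],[0,0,0.008],[0,0,0]],"turn":[0,0,0,0]}' 0 22; python3 st.py
```

```text
time_s: 7.65
tool_pos: [0.5453, -0.0765, 0.1513]
tool_rot: [119.5, 88.9, 40.3]
force: [-0.3, 0.2, -2.5]
grip_width: 0.016
[ 0.5453 -0.0765  0.1513] jaw 190.84056835254825 F [-0.3271  0.1559 -2.4562] T [-0.0533 -0.1044  0.0085] w 0.015988608704634807 q [ 46.3764  13.0119 -45.5448 102.0657   9.1747  68.1676   9.1125]
```

```bash
python3 -m pendant '{"xyz":[[0,0,0.015],[0,0,0.02],[0,0,0.02],[0,0,0.01],[0,0,0]],"turn":[0,0,0,0,0]}'; python3 st.py
python3 - <<'E'
from h import *
save('scene','pics/scene4.png')
a=cv2.imread('pics/scene4.png')[120:300,180:360]; cv2.imwrite('pics/s4c.png',cv2.resize(a,(600,600),interpolation=cv2.INTER_CUBIC))
E
```

```text
time_s: 8.28
tool_pos: [0.5454, -0.076, 0.2209]
tool_rot: [117.3, 88.9, 38.2]
force: [0.6, -0.0, -3.0]
grip_width: 0.0159
[ 0.5454 -0.076   0.2209] jaw 190.86298715416618 F [ 0.5905 -0.0306 -3.0252] T [-0.0554 -0.0962 -0.0465] w 0.015899313767379974 q [ 47.5721   9.5858 -46.1143  96.9405   6.3566  75.5859  11.2398]
```

View pics/s4c.png

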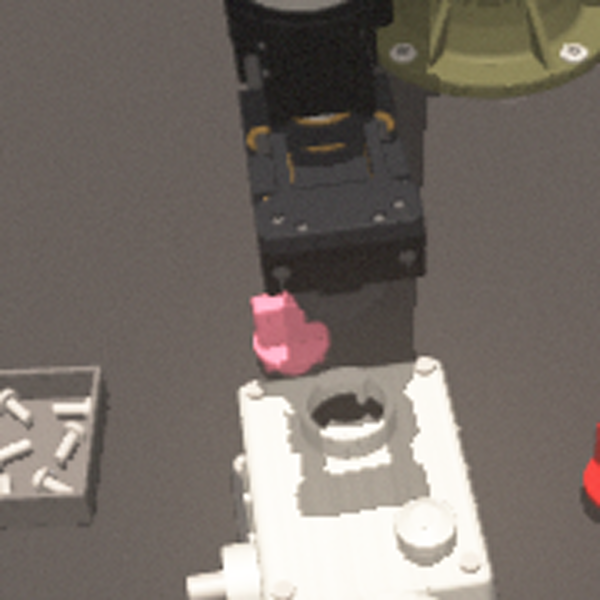

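The collar at crop (347,405) is empty and the cap hangs in the jaws above it. I'm moving to the dish.

```bash
python3 -m pendant '{"xyz":[[-0.008,0.025,0],[-0.016,0.05,0],[-0.016,0.05,0],[-0.016,0.05,0],[-0.016,0.05,0],[-0.016,0.05,0],[-0.01,0.03,0],[0,0,0]],"turn":[0,0,0,0,0,0,0,0]}'; python3 st.py
```

```text
time_s: 9.32
tool_pos: [0.432, 0.2454, 0.2142]
tool_rot: [145.6, 89.2, 66.9]
force: [0.8, -0.1, -1.9]
grip_width: 0.0157
[0.432  0.2454 0.2142] jaw 191.28043668599008 F [ 0.8034 -0.082  -1.9143] T [-0.0599 -0.0593 -0.0254] w 0.01569017718205276 q [ 29.7979   2.6711 -62.7573 103.8698   1.9823  74.2225 -22.1641]
```

```bash
python3 -m pendant '{"xyz":[[0,0.025,0],[-0.002,0.013,0],[0,0,-0.03],[0,0,-0.04],[0,0,-0.03],[0,0,0]],"turn":[0,0,0,0,0,0]}'; python3 st.py
python3 - <<'E'
from h import *
for n in('scene','top'):
    save(n,f'pics/{n}5.png')
    c=(proj(n,[.43,.285,.06])).astype(int); print(c)
    y,x=max(c[1]-60,0),max(c[0]-60,0)
    a=cv2.imread(f'pics/{n}5.png')[y:y+120,x:x+120]; globals()[n]=cv2.resize(a,(400,400),interpolation=cv2.INTER_CUBIC)
    for d in pinpoint(n,'dish_in')+pinpoint(n,'cap_grip'): print(n,round(d['score'],2),toworld(n,d['at']))
cv2.imwrite('pics/c5.png',np.hstack([scene,top]))
E
```

```text
time_s: 10.07
tool_pos: [0.4274, 0.2798, 0.1083]
tool_rot: [150.6, 89.6, 71.7]
force: [-0.2, -0.6, -1.7]
grip_width: 0.0154
[0.4274 0.2798 0.1083] jaw 191.0918613315741 F [-0.1991 -0.5759 -1.7351] T [-0.0092 -0.0622 -0.0157] w 0.015383033822575023 q [ 20.1692  14.9277 -62.1483 109.2974  14.4598  63.9953 -36.4397]
[456 219]
scene 0.65 [ 0.42805406  0.28700173 -0.00173492]
scene 0.95 [0.52554483 0.09156282 0.04186902]
scene 0.95 [ 0.40167361 -0.13359505  0.04153497]
scene 0.67 [0.42816441 0.28246503 0.12175657]
[182 292]
top 0.98 [0.42948449 0.27997547 0.00538345]
top 0.71 [0.70769817 0.3332314  0.00203529]
top 0.79 [ 0.40519431 -0.13131961  0.04205977]
top 0.76 [0.52220244 0.08644558 0.0388106 ]
top 0.63 [0.42946449 0.28082386 0.12569113]
```

View pics/c5.png

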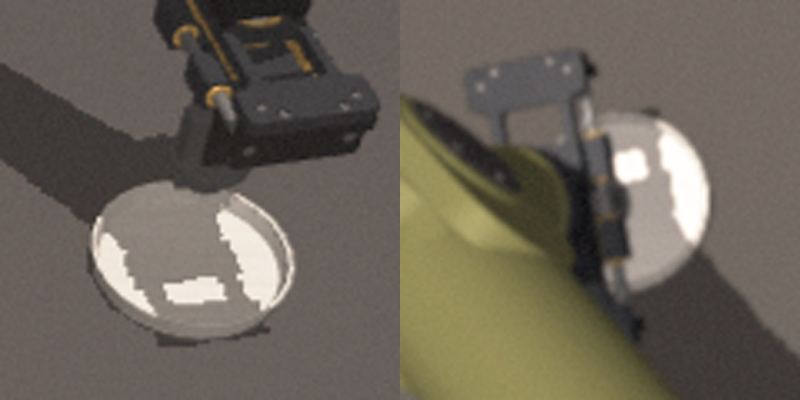

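The cap hangs above the dish (scene crop (195,250)), and the dish was re-measured at about (0.429, 0.284). The touch-down TCP height should be about 0.032.

```bash
python3 -m pendant '{"xyz":[[0.0015,0.004,-0.02],[0,0,-0.025],[0,0,-0.014],[0,0,0],[0,0,0]],"turn":[0,0,0,0,0]}'; python3 st.py
```

```text
time_s: 11.0
tool_pos: [0.4358, 0.2874, 0.0565]
tool_rot: [111.4, 88.7, 32.4]
force: [-0.1, 0.4, -1.9]
grip_width: 0.0158
[0.4358 0.2874 0.0565] jaw 190.9559644049682 F [-0.0717  0.3966 -1.9282] T [-0.0293 -0.0548 -0.0017] w 0.01583539942179193 q [ 15.6404  20.1635 -58.9764 111.3758  20.5524  58.3113 -41.5061]
```

```bash
python3 -m pendant '{"xyz":[[-0.003,-0.002,-0.01],[-0.002,-0.001,-0.007],[0,0,0]],"turn":[0,0,0]}'; python3 st.py
```

```text
time_s: 11.38
tool_pos: [0.4312, 0.2844, 0.0395]
tool_rot: [109.4, 88.6, 30.4]
force: [0.4, 0.5, -1.5]
grip_width: 0.0163
[0.4312 0.2844 0.0395] jaw 190.9320013826253 F [ 0.4395  0.5029 -1.532 ] T [-0.0069 -0.0384  0.016 ] w 0.01626740669359962 q [ 15.1027  20.841  -58.289  112.9553  21.655   56.2804 -42.4897]
```

```bash
python3 -m pendant '{"xyz":[[0,0,-0.004],[0,0,-0.002],[0,0,0]],"turn":[0,0,0]}'; python3 st.py
```

```text
time_s: 11.75
tool_pos: [0.4315, 0.2846, 0.0333]
tool_rot: [109.7, 88.6, 30.6]
force: [0.4, -0.1, -1.3]
grip_width: 0.0162
[0.4315 0.2846 0.0333] jaw 190.92880486973212 F [ 0.3758 -0.107  -1.3091] T [ 0.0345 -0.0849  0.0146] w 0.01617846015602683 q [ 14.6276  21.4201 -57.851  113.2005  22.3051  55.6677 -42.9917]
```

```bash
python3 -m pendant '{"xyz":[[0,0,-0.0015],[0,0,0]],"turn":[0,0]}'; python3 st.py
```

```text
time_s: 12.0
tool_pos: [0.4318, 0.2848, 0.0324]
tool_rot: [109.1, 88.6, 30.0]
force: [0.0, -0.1, -1.2]
grip_width: 0.0157
[0.4318 0.2848 0.0324] jaw 190.92576778909063 F [ 0.0113 -0.1252 -1.2122] T [-0.1122  0.0537 -0.0002] w 0.015743916828285364 q [ 14.5049  21.5367 -57.7615 113.2016  22.454   55.5761 -43.1169]
```

```bash
python3 -m pendant '{"xyz":[[0,0,-0.0015],[0,0,0]],"turn":[0,0]}'; python3 st.py
```

```text
time_s: 12.25
tool_pos: [0.4321, 0.2851, 0.0325]
tool_rot: [106.1, 88.6, 27.0]
force: [0.2, 0.1, -1.7]
grip_width: 0.0156
[0.4321 0.2851 0.0325] jaw 190.9225717647532 F [ 0.2425  0.1334 -1.7039] T [-0.0155 -0.0999 -0.0219] w 0.015595690318307431 q [ 14.3791  21.5728 -57.7084 113.1395  22.5541  55.6327 -43.233 ]
```

```bash
python3 -m pendant '{"xyz":[[0,0,-0.003],[0,0,0]],"turn":[0,0]}'; python3 st.py
```

```text
time_s: 12.5
tool_pos: [0.4332, 0.2857, 0.0324]
tool_rot: [100.9, 88.5, 21.8]
force: [-0.3, 0.8, -2.2]
grip_width: 0.016
[0.4332 0.2857 0.0324] jaw 190.90983733043984 F [-0.3137  0.7661 -2.208 ] T [ 0.0079 -0.0661  0.0109] w 0.015953108925802532 q [ 14.1323  21.6656 -57.5761 113.0202  22.7898  55.6709 -43.4634]
```

Run:
```python
from h import *
for n in('scene','top'):
    save(n,f'pics/{n}6.png')
    c=(proj(n,[.43,.285,.03])).astype(int)
    y,x=c[1]-50,c[0]-50
    a=cv2.imread(f'pics/{n}6.png')[y:y+100,x:x+100]; globals()[n]=cv2.resize(a,(400,400),interpolation=cv2.INTER_CUBIC)
    for d in pinpoint(n,'cap_grip'): print(n,round(d['score'],2),toworld(n,d['at']))
cv2.imwrite('pics/c6.png',np.hstack([scene,top]))
```

```text
scene 0.91 [ 0.40081837 -0.13249584  0.04316294]
scene 0.61 [0.52580657 0.09077671 0.04246359]
scene 0.52 [0.43353983 0.28767124 0.04799906]
scene 0.42 [ 0.71384517  0.33742171 -0.00144161]
top 0.78 [0.52130112 0.08808369 0.04101155]
top 0.57 [0.43783759 0.28825167 0.0452304 ]
top 0.57 [ 0.40300506 -0.13270859  0.03964359]
```

View pics/c6.png

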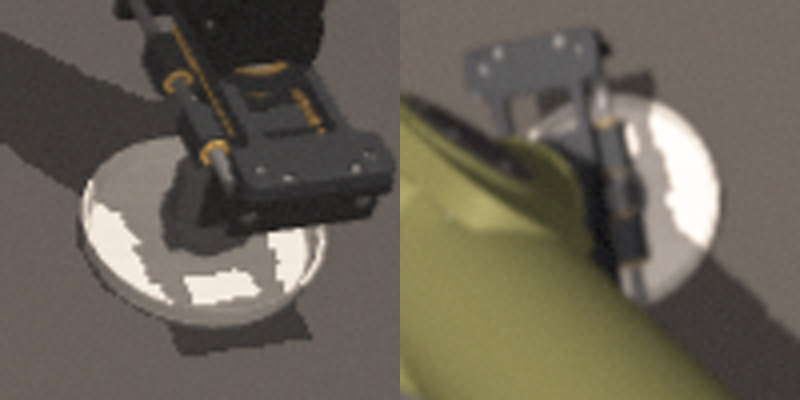

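The network puts cap_grip at z≈0.047, and the TCP stopped at the height expected for standing, so the cap is on the dish floor near its centre. I'll release it and retreat straight up.

```bash
python3 -m pendant '{"xyz":[[0,0,0],[0,0,0],[0,0,0],[0,0,0],[0,0,0],[0,0,0],[0,0,0],[0,0,0]],"turn":[0,0,0,0,0,0,0,0]}' 0.8; python3 st.py
```

```text
time_s: 13.7
tool_pos: [0.4333, 0.2854, 0.0312]
tool_rot: [103.6, 88.5, 24.5]
force: [-0.0, -0.4, -0.4]
grip_width: 0.0693
[0.4333 0.2854 0.0312] jaw 190.88620699804403 F [-0.0196 -0.3856 -0.3778] T [-0.0425 -0.0862  0.0146] w 0.06931899842886716 q [ 14.1424  21.7704 -57.5117 113.0883  22.834   55.5214 -43.4629]
```

```bash
python3 -m pendant '{"xyz":[[0,0,0.01],[0,0,0.015],[0,0,0.02],[0,0,0.025],[0,0,0.03],[0,0,0.04],[0,0,0.03],[0,0,0]],"turn":[0,0,0,0,0,0,0,0]}'; python3 -m pendant '{"xyz":[[0,-0.05,0.02],[0,-0.06,0],[0,-0.06,0],[0,-0.05,0],[0,0,0]],"turn":[0,0,0,0,0]}'; python3 st.py;  python3 - <<'E'
from h import *
for n in('scene','top'):
    save(n,f'pics/{n}7.png')
    c=(proj(n,[.43,.285,.03])).astype(int)
    y,x=c[1]-50,c[0]-50
    a=cv2.imread(f'pics/{n}7.png')[y:y+100,x:x+100]; globals()[n]=cv2.resize(a,(400,400),interpolation=cv2.INTER_CUBIC)
    for nm in('cap_grip','dish_in','jar'):
        for d in pinpoint(n,nm): print(n,nm,round(d['score'],2),toworld(n,d['at']))
cv2.imwrite('pics/c7.png',np.hstack([scene,top]))
E
```

```text
time_s: 14.7
tool_pos: [0.4333, 0.2877, 0.2153]
tool_rot: [100.3, 88.1, 21.3]
force: [-0.0, 0.8, -0.5]
grip_width: 0.0699
time_s: 15.32
tool_pos: [0.429, 0.0638, 0.235]
tool_rot: [104.8, 88.2, 26.3]
force: [0.1, 0.5, -0.1]
grip_width: 0.0696
[0.429  0.0638 0.235 ] jaw 191.4347964920109 F [ 0.1209  0.474  -0.0786] T [ 0.0063 -0.0546 -0.0224] w 0.06963422156220375 q [ 43.2823 -12.4814 -47.1896 110.4439 -10.1078  76.6168  10.3018]
scene cap_grip 0.88 [ 0.4011156  -0.1318932   0.04275248]
scene cap_grip 0.86 [0.52632061 0.0889943  0.04287445]
scene cap_grip 0.71 [0.43532512 0.28608393 0.04545088]
scene dish_in 0.71 [4.27824156e-01 2.85318515e-01 1.10061672e-04]
scene jar 0.89 [0.71133637 0.33418859 0.0011065 ]
top cap_grip 0.79 [0.43280094 0.289328   0.04450673]
top cap_grip 0.64 [ 0.40128841 -0.13466221  0.04140327]
top dish_in 0.77 [0.42827964 0.28191936 0.00765052]
top jar 0.64 [ 0.7104738   0.32984213 -0.00206577]
```

View pics/c7.png

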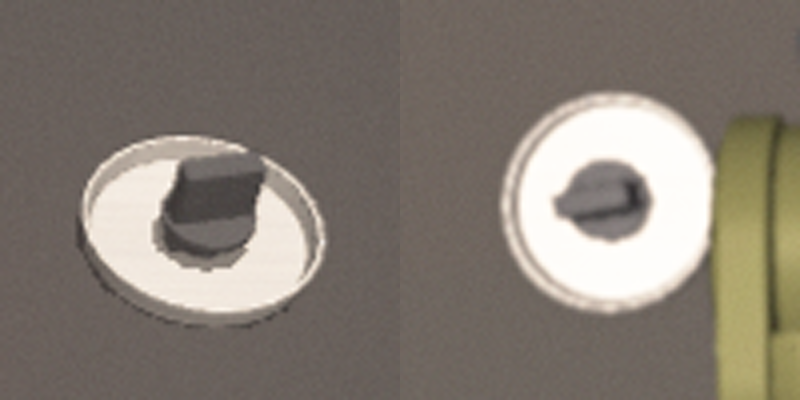

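View pics/scene7.png

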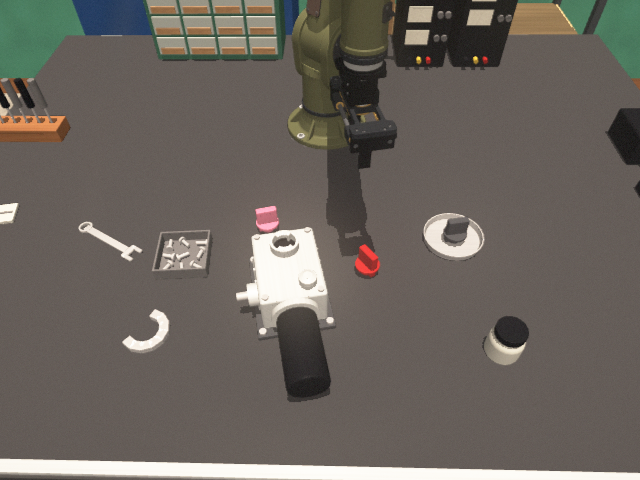

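The cap stands upright, wing up, in the middle of the dish (scene (456,232)), and the collar (285,243) is empty. The jar (507,340) and both coloured look-alikes are where they were, and the gripper is well clear at (372,140). One settling row, then I hand in.

```bash
python3 -m pendant '{"xyz":[[0,0,0],[0,0,0]],"turn":[0,0]}'; python3 -c "
from cell import sign_off
print(sign_off())"
```

```text
time_s: 15.98
tool_pos: [0.4296, 0.0701, 0.2354]
tool_rot: [106.8, 88.1, 28.9]
force: [0.0, -0.1, 1.1]
grip_width: 0.0697
the job is handed in; nothing more can be done
None
```

I gripped the dark cap by its wing and turned it about 90° anticlockwise while it was still seated. I then lifted it straight out, stood it in the round dish, let go and backed away. The job was handed in at about 16 s; no verdict was reported.

**Last checks:**
- **Cap:** it stands upright, wing up, at about (0.434, 0.288, 0.045). That is within about 8 mm of the dish centre at about (0.428, 0.284), and the height fits standing on the dish floor.
- **Surroundings:** the jar is upright and the pink and red look-alikes have not moved.
- **Robot:** the gripper is open and clear of everything, and the force readings at my checks never passed about 3 N.

**Checks that disagreed or gave no answer:**
- **Touch-down force:** it gave no clear contact signal. I went by the tool stopping at the expected height and by the network's estimate of the cap's height.
- **Wing angle:** the silhouette fit could not give it, so I read it from the wing's edges.
- **First picture:** the scene camera mistook the dish for the jar; the top camera had the jar right.

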